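# Hang a heel pattern between its neighbours

### The arm

A 6-joint arm with a two-finger parallel gripper is mounted at the origin on a cart in front of the work surface, level with it; the furniture and walls round the work are solid. World frame = base frame: x ahead of the robot, y to its left, z up, the work surface at z = 0. Lengths are in mm, angles in rad, forces in N, time in s.
With the tool pointing down it reaches from about 275 to 750 mm from the base axis. Payload 10.2 kg.
Tool frame: the origin (TCP) lies at the very end of the fingers, on their centre line; the grasp point (between the pads) lies 19 mm behind it (ctrl.grip_depth is the distance from the TCP to the grasp point, in mm); z points along the fingers, x is the direction in which the jaws open and shut, and the axes are right-handed (so a half turn about z gives the same grasp; the last joint's range is limited). The gripper opens to 85 mm and grips with 20 to 120 N. Pads are 22 mm wide; open, the fingers measure 114 mm over their backs; the gripper's body (76 mm by 85 mm) begins 54 mm behind the grasp point. The pads swing forward as they close: fully open they stand 13 mm farther back than shut.
Start: joints at [-0.223, 0.313, 1.498, -0, 1.331, -0.223], TCP at [525.006, -0.013, 231.294] pointing down, gripper open.
Joint ranges: [-2.94, 2.94], [-0.97, 2.17], [0.19, 2.56], [-1.23, 4.37], [0.02, 3.11], [-2.88, 2.88]. Speed limits (rad/s): [2.39, 2.39, 3.01, 3.14, 3.14, 3.14].

### API

Orientations are given as a unit quaternion [w, x, y, z].
In Python, from rig import ctrl gives the robot as it stands.
- The arm moves only by the tool play_rows, never from a script. Its argument "motion" is a list of rows, each a list of 2 entries, a list of its own where there are three numbers: the shift along the tool's x, y, z in mm, then the turn, a rotation vector about the tool's x, y, z in degrees. A call has 1 to 20 rows; each row shifts and turns the commanded pose from where the row before left it, along the tool's axes as they then stand; what a row does not reach is not made up. A row lasts 1/12 s, in which the tool goes at most 41.7 mm and 7.16 degrees, less where a joint would pass 70% of its speed; a pose out of reach is approached as far as the arm can. A call with a gripper value outside its range is refused whole. "fingers" is the finger opening in mm, from 0 to 85.4, set as the call begins (left out, the last holds). The fingers move at their own pace and stop on an object; "squeeze" is the grip in N (left out, the last holds). Time passes only in rows, so rows that do not move let the fingers close. It gives the time, the measured TCP pose, the force and the opening at its end, in the units of the state.
- ctrl.sense(): the state, without advancing time (a new reading comes with each control period).
- ctrl.capture(name): name is "scene" or "side" or "wrist"; returns the picture (480x640x3 uint8, red, green, blue); there is no depth.
- ctrl.get_calibration(name): a dict with "K" (3x3 intrinsics, pixels), "k1" (the pictures are not rectified: a ray, as slopes to the right and down, at radius r is drawn at 1 + k1 r^2 times it, then the intrinsics apply), "R" (3x3) and "t" (3): a world point X has camera coordinates R X + t; the wrist camera has in their place "tool_from_camera" (4x4, takes a point from camera to tool coordinates, whose origin is the TCP and whose axes are the tool frame's). Camera axes: x right, y down, z forward; pixel columns grow to the right and rows downward; lengths in mm; the calibration is good to about 2 mm. A picture is of the moment at which its call begins: read the wrist's pose just before it. get_calibration takes no time and is no camera call.
- ctrl.finish_job(): hands the job in, once; it reports no verdict.
Trained networks look in the newest picture that a camera, given by its name, has taken for a name from the list of things; names that differ only in an ending like _2 or _b are one class to them, and where a whole thing is asked for, a point or a joint stands for the part that bears it (a point fixed in the world has none). Each returns a list of dicts, best first, with "p" (0 to 1); they miss things now and then, are a little off and sometimes report something else, mostly with a low value. They report only what shows in the picture. A call takes as long as a camera call. They do not tell look-alikes from the thing itself.
- ctrl.spot_in(camera, name): "position" ([column, row] as shares, 0 to 1, of the picture: columns of its width, rows of its height, amid what is visible of it).
The state is a dict: "time_s": time; "joints": joint angles; "dq": joint speeds; "tau": joint torques, N m; "eef_pos": TCP position; "ee_rot": TCP orientation; "force": force on the tool from outside, world axes, zero at the start; "wrist_torque": the same for the moment, N m; "grip_width": opening from 0.0 (shut) to 1.0 (fully open).
Only numpy, scipy, OpenCV 4.12 (cv2) and the standard library are available. Lean on these libraries where they do the work, as an engineer would, in place of code of your own. Each camera call takes 0.05 s, during which the arm holds its last target. There are 200 camera calls.

### The job

Lift the yellow heel pattern out of its wooden stand and lower it from above into the narrow gap between the two patterns hanging on the small rack, so that its back hook goes over the empty middle bracket. A sprung clip grips the hook: press the pattern down, never with more than about 20 N, until it is fully home and the little brass pin on the bracket is pushed in flush, then let go. The blue and the green neighbour must stay hanging where they are and must not be pushed hard, and the tin and the thread spool stay where they stand.

Things in the scene. Friction and masses are not known exactly. Their poses are not given: they have to be found in the camera images.
- pattern_tab (a point): Centre of the black grip tab of the loose yellow heel pattern (0.12 kg); z up, -x the front. Tab 10 mm thick (x; grip it across this), 26 mm wide (y), from 20 mm above to 22 mm below this point, where a finger guard 18 mm thick (x) begins. Plate: 8 mm thick (x), 42 mm wide (y), half-round lower end 102 mm below this point. It starts upright in the stand, facing as the stand does, 1.5 mm play.
- pattern_hook (a point): Middle of the throat of the pattern's back hook, on the underside of its crown: 9 mm behind (+x) and 32 mm below the tab centre; axes as there. Steel, 24 mm wide (y). The throat is 10 mm wide (x), between the plate's back and a 5 mm thick tongue that hangs 24 mm below this point; the crown above it is 5 mm thick.
- stand: Fixed dark wood block, 60 (x) x 80 (y) x 40 mm, with a slot 30 mm deep in its top that holds the pattern. Origin at the centre of its underside, z up, slot long in y.
- rack: Fixed rack: wooden foot 100 x 170 mm, upright board (front face x = 0, top z = 95 mm), three steel brackets in front of it. Origin on the table under the middle of the board's front face; z up, -x the front. A bracket is an upright lip, x = -18 to -12 mm, 28 mm wide, round top edge, with a 12 mm slot behind it for a hook's tongue. Outer brackets: y = +46, -46 mm, lip top z = 110 mm.
- rack_gap (a point): On the rack, in the middle of the 50 mm gap between the neighbours' plates: above the middle bracket's lip (rack x = -15, y = 0 mm), at a fixed 110 mm over the table; axes as the rack's. That bracket was clamped at an unmeasured height: its lip top lies 12 mm below to 12 mm above this point and must be felt. Pattern home: its hook point is in the middle of this lip's top, give or take 2 mm in x.
- clip_slot (a point): On the rack, in the slot behind the middle lip, where a slanting spring clip pushes the entering tongue forward, towards the lip. Over the last 14 mm the press needed grows steadily to some 5 to 10 N; the clip holds the pattern wherever it is let go. When the hook's crown meets the lip top there is a hard stop, felt as a steep rise (some 8 N or more per mm).
- seat_pin (a joint): Brass pin, 5 mm thick, in the lip top of the middle bracket; the hook's crown presses it down over the last 4 mm. 0 = standing 4 mm proud, 0.004 m = pressed flush, which means that the pattern is fully home. Very light spring (1 N).
- blue_pattern_tab (a point): Blue neighbour on the left (+y) or right bracket: same shape and size as the yellow pattern, loose, hanging by its back hook on a plain fixed bracket; point in the middle of its grip tab, axes as for the yellow pattern.
- green_pattern_tab (a point): Green neighbour on the other outer bracket: same shape and size as the yellow pattern, loose, hanging by its back hook on a plain fixed bracket; point in the middle of its grip tab, axes as for the yellow pattern.
- tin_mid (a point): Loose yellow-olive polish tin, 73 mm across, 22 mm high; point at its centre. Bystander.
- spool_mid (a point): Loose thread spool, pale thread on wood, 44 mm across, 50 mm high; point at its centre. Bystander.
There are look-alikes about, which are no part of the job. What is shaped like the part that bears pattern_tab but purple is not meant.

How it is judged (in metres and radians):
On the way:
1. the yellow pattern is lifted out of its stand (height (world z) of pattern_tab above 0.18 m and distance between pattern_tab and stand above 0.15 m), for 0.1 s.
At the end, for the whole second after the job is handed in: The yellow pattern hangs at rest on the middle bracket, upright within 0.14 rad and within 7 mm of the rack's middle, with the pin pressed at least 3 of its 4 mm; both neighbours are within 10 mm, tin and spool within 20 mm of where they were (value of joint seat_pin above 0.003 m and x of pattern_tab in the frame of rack between -0.034 and -0.016 m and y of pattern_tab in the frame of rack between -0.007 and 0.007 m and height (world z) of pattern_tab between 0.124 and 0.16 m and angle between pattern_tab's own z axis and vertical below 0.14 rad and linear speed of pattern below 0.02 m/s and distance of each of blue_pattern_tab, green_pattern_tab from where it was at the start of the episode below 0.01 m and distance of each of tin_mid, spool_mid from where it was at the start of the episode below 0.02 m); the robot touches nothing.
It fails at once if the pattern is pressed too hard on the rack (over 32 N, the squeeze of the clip included) (contact force between pattern and rack above 32 N).
It fails at once if the blue neighbour is pushed by the pattern with more than 6 N (contact force between pattern and blue_pattern above 6 N).
It fails at once if the green neighbour is pushed by the pattern with more than 6 N (contact force between pattern and green_pattern above 6 N).
It fails at once if a neighbour is displaced by more than 15 mm (distance of any of blue_pattern_tab, green_pattern_tab from where it was at the start of the episode above 0.015 m).
It also fails if it takes over 53 s, if anything falls off the work surface, if the arm or the gripper's body presses on something with over 40 N, if the wrist force passes 120 N, or if a joint passes its speed limit or range.

## Working session

There is one attempt and no reset: what is moved stays moved. The work goes in short steps, Python scripts to look and compute and a tool call to move; the robot and the scene stay as the last step left them, time stands still between calls to the robot, and variables do not carry over. Pictures are saved under pics/ and viewed, about 8 in all and at most 12, crops included, and the job is handed in when it is done.

Besides the shell and the picture viewer there is one more tool, called as a command line: name --argument value ..., lists and objects as JSON in quotes. play_rows: Moves the arm, as the interface text tells. Its arguments: {"type":"object","properties":{"motion":{"type":"array"},"fingers":{"type":"number"},"squeeze":{"type":"number"}},"required":["motion"]}

```bash
mkdir -p pics; ls; cat > h.py <<'E'
import numpy as np, cv2
from rig import ctrl
from scipy.spatial.transform import Rotation as Rn
def save(img,n): cv2.imwrite(f'pics/{n}.png',cv2.cvtColor(img,cv2.COLOR_RGB2BGR))
def cam(c,st=None):
    k=ctrl.get_calibration(c); K=np.array(k['K'])
    if 'R' in k: R=np.array(k['R']);t=np.array(k['t'])
    else:
        q=st['ee_rot']; W=np.eye(4); W[:3,:3]=Rn.from_quat([q[1],q[2],q[3],q[0]]).as_matrix(); W[:3,3]=st['eef_pos']
        M=np.linalg.inv(W@np.array(k['tool_from_camera'])); R=M[:3,:3];t=M[:3,3]
    return K,k['k1'],R,t
def ray(c,px,st=None):
    K,k1,R,t=cam(c,st)
    d=cv2.undistortPoints(np.array([[px]],float),K,np.array([k1,0,0,0.]))[0,0]
    v=R.T@np.array([d[0],d[1],1]); return -R.T@t, v/np.linalg.norm(v)
def proj(c,X,st=None):
    K,k1,R,t=cam(c,st); p=R@np.array(X,float)+t; a=p[:2]/p[2]; a=a*(1+k1*(a@a)); return K[:2,:2]@a+K[:2,2]
def tri(rays):
    A=sum(np.eye(3)-np.outer(v,v) for o,v in rays); b=sum((np.eye(3)-np.outer(v,v))@o for o,v in rays)
    X=np.linalg.solve(A,b); return X,[float(np.linalg.norm(np.cross(X-o,v))) for o,v in rays]
def onz(c,px,z,st=None):
    o,v=ray(c,px,st); return o+v*(z-o[2])/v[2]
E
python3 - <<'E'
from h import *
st=ctrl.sense(); print({k:np.round(v,3) for k,v in st.items()})
for c in ('scene','side','wrist'):
    save(ctrl.capture(c),c+'0')
    for n in ('pattern_tab','pattern_hook','stand','rack','rack_gap','blue_pattern_tab','green_pattern_tab','tin_mid','spool_mid'):
        r=ctrl.spot_in(c,n); print(c,n,[(round(d['p'],2),np.round(np.array(d['position'])*[640,480],1).tolist()) for d in r[:4]])
print(ctrl.get_calibration('wrist'))
E
python3 -c "
import cv2,numpy as np
cv2.imwrite('pics/a.png',np.vstack([cv2.imread('pics/%s0.png'%c) for c in ('scene',)]))"
```

```text
pics
{'time_s': np.float64(0.0), 'joints': array([-0.223,  0.313,  1.498, -0.   ,  1.331, -0.223]), 'dq': array([-0.   ,  0.001, -0.001,  0.002, -0.001, -0.001]), 'tau': array([-1.0000e-03, -4.1226e+01, -2.5974e+01, -0.0000e+00,  4.0000e-03,
       -0.0000e+00]), 'eef_pos': array([5.24731e+02, 3.90000e-02, 2.30744e+02]), 'ee_rot': array([-0.   ,  1.   , -0.   , -0.001]), 'force': array([-0.122, -0.163, -0.283]), 'wrist_torque': array([-0.026,  0.036,  0.028]), 'grip_width': np.float64(1.004)}
scene pattern_tab [(0.94, [324.1, 323.7]), (0.85, [380.9, 339.2]), (0.59, [419.8, 306.2])]
scene pattern_hook [(0.95, [381.0, 340.2]), (0.76, [325.8, 325.2])]
scene stand [(0.66, [377.0, 380.8]), (0.16, [294.5, 271.7])]
scene rack []
scene rack_gap []
scene blue_pattern_tab [(0.78, [270.9, 229.5]), (0.64, [459.7, 348.0]), (0.48, [299.7, 270.9])]
scene green_pattern_tab [(0.8, [307.4, 236.6])]
scene tin_mid [(0.95, [459.1, 347.8])]
scene spool_mid [(0.73, [419.6, 306.4])]
side pattern_tab [(0.96, [350.8, 189.8]), (0.86, [342.3, 251.9])]
side pattern_hook [(0.92, [351.0, 186.8]), (0.56, [343.4, 24
[... 539 characters left out ...]
ist blue_pattern_tab [(0.82, [295.6, 100.6])]
wrist green_pattern_tab [(0.6, [331.8, 244.0])]
wrist tin_mid []
wrist spool_mid [(0.67, [420.9, 416.5])]
{'K': array([[420.86728834,   0.        , 317.97364459],
       [  0.        , 420.86728834, 232.47356083],
       [  0.        ,   0.        ,   1.        ]]), 'k1': 0.0209930942008475, 'tool_from_camera': array([[ 9.99999761e-01,  1.06908695e-04,  6.83592474e-04,
         9.64987098e-03],
       [-3.04873838e-04,  9.54991128e-01,  2.96634205e-01,
        -7.65306791e+01],
       [-6.21111973e-04, -2.96634343e-01,  9.54990932e-01,
        -1.43085614e+02],
       [ 0.00000000e+00,  0.00000000e+00,  0.00000000e+00,
         1.00000000e+00]])}
```

View pics/scene0.png

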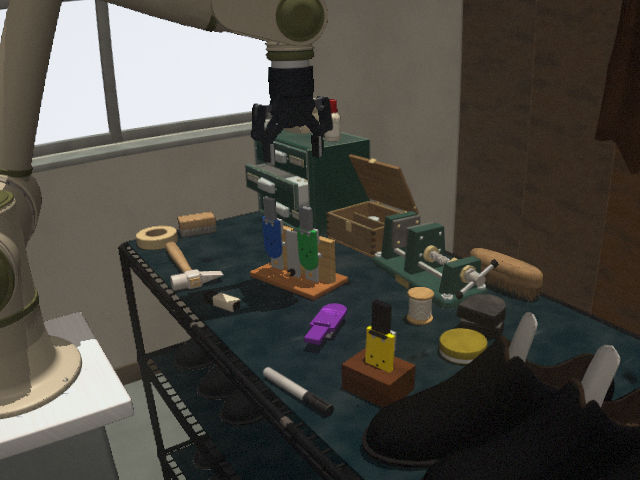

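View pics/side0.png

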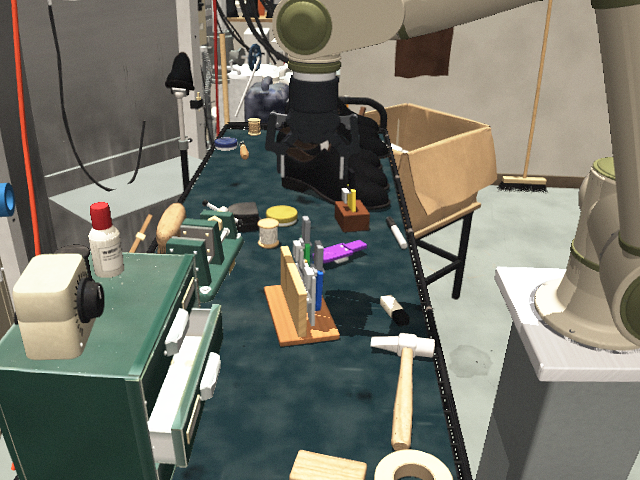

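View pics/wrist0.png

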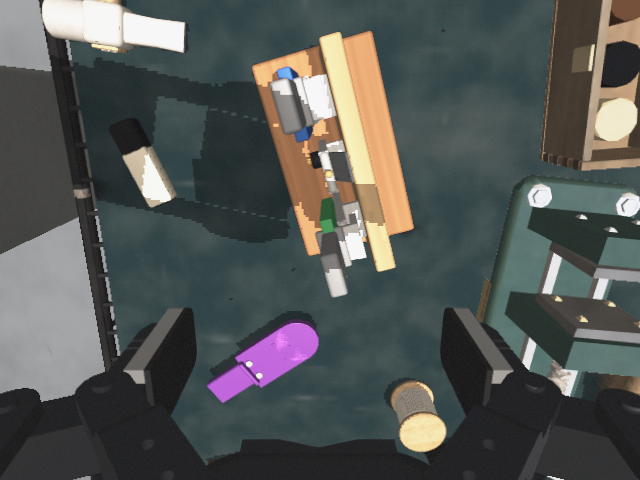

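The yellow pattern stands in the stand at scene (382,340) and side (350,200). The purple look-alike lies flat at scene (325,323). The rack is at wrist (340,150), with blue at +y and green at -y. I'll confirm this in one enlarged crop.

```bash
python3 - <<'E'
import cv2,numpy as np
def crop(n,x,y,w,h,W,H):
    i=cv2.imread(f'pics/{n}0.png')[y:y+h,x:x+w]; return cv2.resize(i,(W,H),interpolation=cv2.INTER_CUBIC)
a=np.hstack([crop('scene',330,290,100,120,333,400)[:300],crop('side',310,170,80,75,320,300)])
b=np.hstack([crop('scene',330,290,100,120,333,400)[300:],np.zeros((100,320,3),np.uint8)])
cv2.imwrite('pics/c1.png',np.vstack([a,b]))
cv2.imwrite('pics/c2.png',crop('wrist',240,20,190,285,400,600))
E
```

```text
(no output)
```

View pics/c1.png

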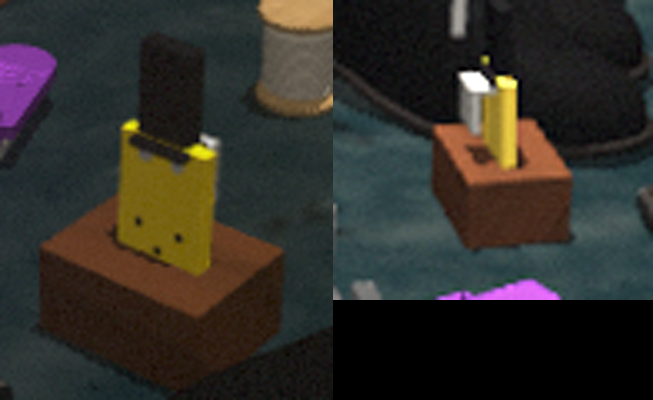

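View pics/c2.png

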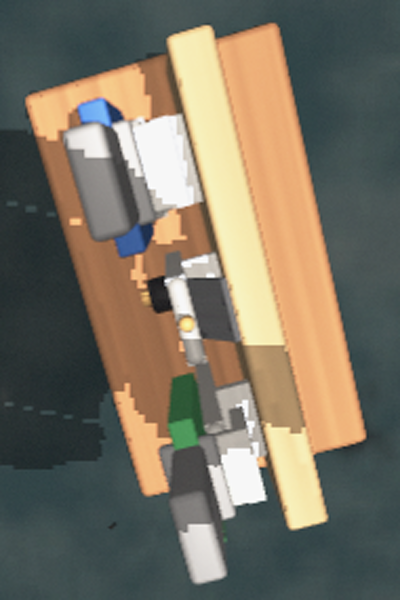

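```bash
python3 - <<'E'
from h import *
st=ctrl.sense()
st['eef_pos']=np.array([524.73,0.04,230.74])
A=[onz('wrist',p,95,st)[:2] for p in [(319.8,37.6),(377.8,271.8),(341.2,31.9),(395.3,267)]]
print('board',np.round(A,1)); m=(A[0]+A[1])/2; d=A[0]-A[1]; print('rack origin',m,'len',np.hypot(*d),'yaw',np.degrees(np.arctan2(-d[0],d[1])))
for z in(100,110,114,122): print('pin',z,onz('wrist',(328.8,173.9),z,st)[:2])
yaw=np.arctan2(-d[0],d[1]); ex=np.array([np.cos(yaw),np.sin(yaw)]); print('gap',m-15*ex)
from scipy.optimize import least_squares
for name,P in (('scene',[((342,363.5),0),((389,385),1),((415,365),2),((364.5,350),3)]),('side',[((335.5,201.2),0),((361,200),1),((369.3,215),2),((343.5,216.7),3)])):
    C=np.array([onz(name,p,40)[:2] for p,_ in P]); c=C.mean(0); print(name,'stand',np.round(C,1).tolist(),c,[round(float(np.hypot(*(C[i]-C[i-1]))),1) for i in range(4)])
def res(v):
    x,y,a=v; out=[]; e=np.array([np.cos(a),np.sin(a)]); f=np.array([-e[1],e[0]])
    pts=[np.r_[np.array([x,y])+sx*30*e+sy*40*f,40] for sx,sy in((1,1),(1,-1),(-1,-1),(-1,1))]
    for name,P in (('scene',[(342,363.5),(389,385),(415,365),(364.5,350)]),('side',[(335.5,201.2),(361,200),(369.3,215),(343.5,216.7)])):
        pp=np.array([proj(name,q) for q in pts])
        for p in P: out+=[np.min(np.linalg.norm(pp-p,axis=1))]
    return out
best=min((least_squares(res,[c[0],c[1],a]) for a in np.radians(np.arange(-60,61,15))),key=lambda r:r.cost)
print(best.x,np.degrees(best.x[2]),best.fun)
# tab check
x,y,a=best.x
for n in('scene','side'): print(n,[np.round(proj(n,[x,y,z]),1).tolist() for z in(112,132)])
print('tri tab top', onz('scene',(382,302),132+0))
E
```

```text
board [[526.  113.2]
 [567.7 -39.4]
 [538.9 116.4]
 [579.9 -35.7]]
rack origin [546.82997841  36.90839928] len 158.26302537716325 yaw 15.26288752972833
pin 100 [531.98424453  31.56061558]
pin 110 [531.71997824  33.20416985]
pin 114 [531.61427173  33.86159156]
pin 122 [531.4028587   35.17643498]
gap [532.35905637  32.95967602]
scene stand [[408.0, -304.1], [427.3, -381.2], [484.6, -366.7], [453.3, -295.0]] [ 443.31539383 -336.73139357] [46.3, 79.5, 59.1, 78.2]
side stand [[482.0, -367.1], [422.2, -379.2], [406.5, -297.9], [463.9, -284.5]] [ 443.67146456 -332.17186252] [84.6, 61.0, 82.7, 59.0]Traceback (most recent call last):
  File "<stdin>", line 18, in <module>
  File "<stdin>", line 18, in <genexpr>
    return func(*args, **kwargs)
    result = trf(vector_fun.fun, vector_fun.jac, x0, f0, J0, lb, ub, ftol, xtol,
                 gtol, max_nfev, x_scale, loss_function, tr_solver,
                 tr_options.copy(), verbose, callback=callback_wrapped)
    return trf_no_bounds(
        fun, jac, x0, f0, J0, ftol, xtol, gtol, max_nfev, x_scale,
        loss_function, tr_solver, tr_opti
[... 711 characters left out ...]
val - f0 for f_eval in f_evals]
                                    ^^^^^^^
    f = np.atleast_1d(self.fun(x, *self.args, **self.kwargs))
                      ~~~~~~~~^^^^^^^^^^^^^^^^^^^^^^^^^^^^^^
    return np.atleast_1d(self.fun(x))
                         ~~~~~~~~^^^
    return self.f(x, *self.args, **self.kwargs)
           ~~~~~~^^^^^^^^^^^^^^^^^^^^^^^^^^^^^^
  File "<stdin>", line 15, in res
  File "h.py", line 17, in proj
    K,k1,R,t=cam(c,st); p=R@np.array(X,float)+t; a=p[:2]/p[2]; a=a*(1+k1*(a@a)); return K[:2,:2]@a+K[:2,2]
             ~~~^^^^^^
  File "h.py", line 6, in cam
    k=ctrl.get_calibration(c); K=np.array(k['K'])
ValueError: time passes only in moves, steps and waits
```

The crops confirm the target: the yellow plate with the black tab in the brown block, hook at the back (+x). The stand is at about (445,-333), turned about 13°. The rack gap is at about (532,33), turned about 15°. Next I go above the stand.

play_rows --motion '[[[-8, 33.3, 0], [0, 0, 0]], [[-8, 33.3, 0], [0, 0, 0]], [[-8, 33.3, 0], [0, 0, 0]], [[-8, 33.3, 0], [0, 0, 0]], [[-8, 33.3, 0], [0, 0, 0]], [[-8, 33.3, 0], [0, 0, 0]], [[-8, 33.3, 0], [0, 0, 0]], [[-8, 33.3, 0], [0, 0, 0]], [[-8, 33.3, 0], [0, 0, 0]], [[-8, 33.3, 0], [0, 0, 0]], [[0, 0, 0], [0, 0, -6.5]], [[0, 0, 0], [0, 0, -6.5]], [[0, 0, 0], [0, 0, 0]], [[0, 0, 0], [0, 0, 0]]]'

```text
time_s: 2.67
eef_pos: [445.0, -332.9, 231.3]
ee_rot: [-0.0, 0.994, 0.112, 0.0]
force: [-0.2, -0.5, 0.9]
grip_width: 0.999
```

```bash
sed -i 's/^def cam/import functools\ncal=functools.cache(ctrl.get_calibration)\ndef cam/; s/k=ctrl.get_calibration(c)/k=cal(c)/' h.py
python3 - <<'E'
from h import *
st=ctrl.sense(); im=ctrl.capture('wrist'); save(im,'w1'); print(st['time_s'],st['eef_pos'],st['ee_rot'])
import json; json.dump({'eef_pos':list(map(float,st['eef_pos'])),'ee_rot':list(map(float,st['ee_rot']))},open('w1.json','w'))
print(ctrl.spot_in('wrist','pattern_tab'))
print(proj('wrist',[445,-333,132],st))
E
```

```text
2.6667 [ 445.03148301 -332.94369642  231.28454137] [-1.15758211e-05  9.93755523e-01  1.11579392e-01  1.59311096e-06]
[{'position': [0.572, 0.0196], 'p': 0.65}, {'position': [0.5041, 0.4485], 'p': 0.62}]
[317.3274952  234.43246965]
```

View pics/w1.png

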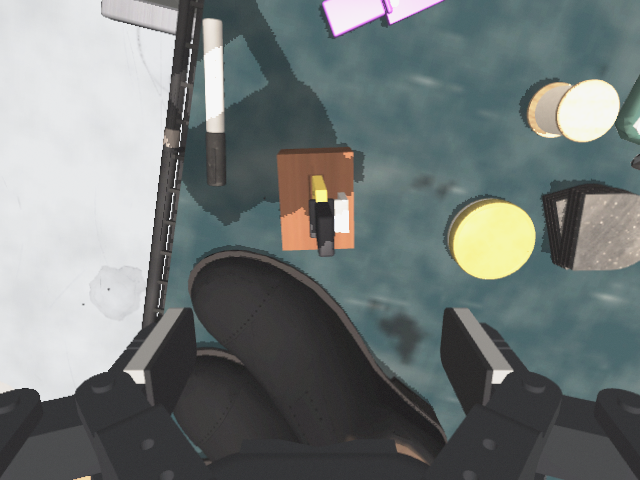

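```bash
python3 - <<'E'
from h import *; import json
st=json.load(open('w1.json'))
i=cv2.imread('pics/w1.png')[140:265,265:370]; cv2.imwrite('pics/w1c.png',cv2.resize(i,None,fx=4.8,fy=4.8,interpolation=cv2.INTER_CUBIC))
for z in(40,132): print(z,proj('wrist',[445,-333,z],st), proj('wrist',np.array([445,-333,z])+13*np.array([-.225,.974,0]),st),proj('wrist',np.array([445,-333,z])-13*np.array([-.225,.974,0]),st))
for p in((278,150),(354,150),(278,249),(354,249)): print(onz('wrist',p,40,st))
E
```

```text
40 [317.40262055 200.3296709 ] [317.34595832 184.50937399] [317.45797326 215.79163155]
132 [317.3274952  234.43246965] [317.24989362 213.5965073 ] [317.40271473 254.64610358]
[ 405.96591584 -300.54253116   40.        ]
[ 464.02432666 -287.32279491   40.        ]
[ 421.94325776 -381.23913766   40.        ]
[ 484.34611175 -367.0461536    40.        ]
```

View pics/w1c.png

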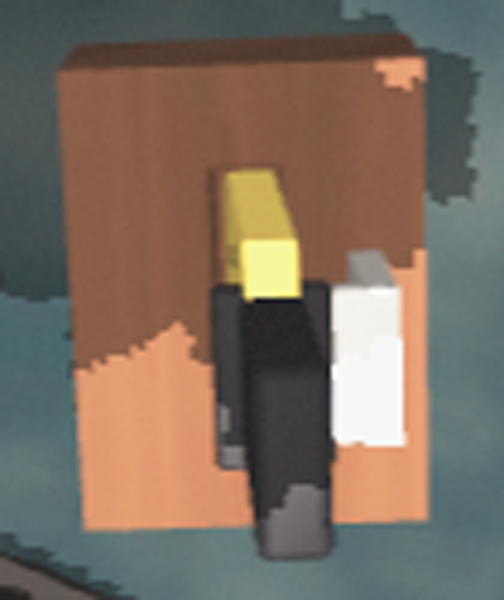

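The stand and yaw agree with the estimate. The pattern leans about +5 mm in tool x at its tab top. I shift tool x by +4 and y by +1, and descend.

play_rows --motion '[[[4.5, 1, 0], [0, 0, 0]], [[0, 0, 25], [0, 0, 0]], [[0, 0, 30], [0, 0, 0]], [[0, 0, 30], [0, 0, 0]], [[0, 0, 25], [0, 0, 0]], [[0, 0, 15], [0, 0, 0]], [[0, 0, 9], [0, 0, 0]], [[0, 0, 0], [0, 0, 0]], [[0, 0, 0], [0, 0, 0]]]' --fingers 40

```text
time_s: 3.52
eef_pos: [450.0, -333.1, 97.9]
ee_rot: [0.0, 0.994, 0.113, 0.0]
force: [-0.0, -1.5, 0.5]
grip_width: 0.473
```

play_rows --motion '[[[0, 0, 0], [0, 0, 0]], [[0, 0, 0], [0, 0, 0]], [[0, 0, 0], [0, 0, 0]], [[0, 0, 0], [0, 0, 0]], [[0, 0, 0], [0, 0, 0]], [[0, 0, 0], [0, 0, 0]]]' --fingers 0 --squeeze 60

```text
time_s: 4.02
eef_pos: [447.9, -333.8, 98.4]
ee_rot: [0.001, 0.994, 0.114, -0.002]
force: [-10.8, -0.5, 7.3]
grip_width: 0.106
```

play_rows --motion '[[[0, 0, -5], [0, 0, 0]], [[0, 0, -10], [0, 0, 0]], [[0, 0, -20], [0, 0, 0]], [[0, 0, -25], [0, 0, 0]], [[0, 0, -30], [0, 0, 0]], [[0, 0, -30], [0, 0, 0]], [[0, 0, -30], [0, 0, 0]], [[0, 0, -22], [0, 0, 0]], [[0, 0, 0], [0, 0, 0]], [[0, 0, 0], [0, 0, 0]]]'

```text
time_s: 4.85
eef_pos: [449.7, -333.1, 270.2]
ee_rot: [0.001, 0.994, 0.113, 0.001]
force: [-0.5, -0.6, -2.7]
grip_width: 0.107
```

```bash
python3 - <<'E'
from h import *
st=ctrl.sense(); im=ctrl.capture('wrist'); save(im,'w2'); print(st['time_s'],st['eef_pos'],st['ee_rot'],st['force'],st['wrist_torque'],st['grip_width'])
save(ctrl.capture('scene'),'s2');save(ctrl.capture('side'),'d2')
a=cv2.imread('pics/w2.png')[150:480,200:440]; a=cv2.resize(a,(349,480))
p=proj('scene',st['eef_pos']);q=proj('side',st['eef_pos'])
def cr(n,p):
    x,y=int(p[0])-50,int(p[1])-40; i=cv2.imread(f'pics/{n}.png')[y:y+107,x:x+100]; return cv2.resize(i,(224,240),interpolation=cv2.INTER_CUBIC)
cv2.imwrite('pics/c3.png',np.hstack([a,np.vstack([cr('s2',p),cr('d2',q)])]))
E
```

```text
4.85 [ 449.71877183 -333.07160567  270.15362961] [8.76026763e-04 9.93575840e-01 1.13163141e-01 6.22169819e-04] [-0.46287275 -0.63234136 -2.70014686] [-1.12071657e-02 -7.82069982e-05  8.43467744e-04] 0.10709940589725675
```

View pics/c3.png

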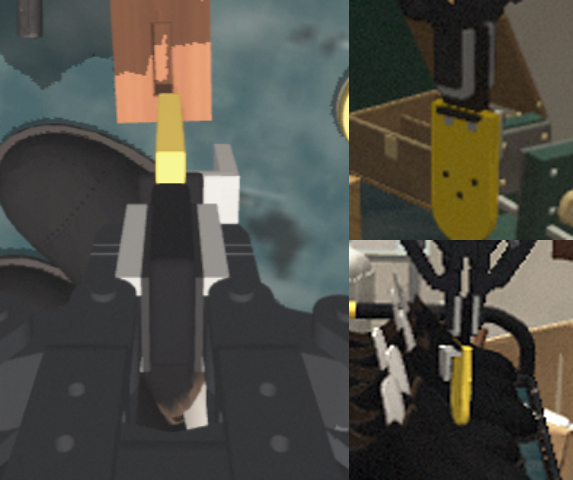

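The pattern is held upright and centred, and the hook crown appears where the model predicts (row 270). So tab = TCP + 13.6 mm in z. Now to a hover beside the gap for a close look.

play_rows --motion '[[[8, -15, 0], [0, 0, 0]], [[15, -29, 0], [0, 0, 0]], [[15, -29, 0], [0, 0, 0]], [[15, -29, 0], [0, 0, 0]], [[15, -29, 0], [0, 0, 0]], [[15, -29, 0], [0, 0, 0]], [[15, -29, 0], [0, 0, 0]], [[15, -29, 0], [0, 0, 0]], [[15, -29, 0], [0, 0, 0]], [[15, -29, 0], [0, 0, 0]], [[9.5, -15.8, 0], [0, 0, 0]], [[3, -6, 0], [0, 0, 0]], [[0, 0, 0], [0, 0, -2.3]], [[0, 0, 0], [0, 0, 0]], [[0, 0, 0], [0, 0, 0]]]'

```text
time_s: 6.25
eef_pos: [533.9, -8.4, 268.6]
ee_rot: [-0.0, 0.991, 0.132, -0.001]
force: [-1.1, 0.8, -1.4]
grip_width: 0.112
```

```bash
python3 - <<'E'
from h import *; import json
st=ctrl.sense(); im=ctrl.capture('wrist'); save(im,'w3'); print(st['time_s'],st['eef_pos'],st['ee_rot'],st['force'])
json.dump({'eef_pos':list(map(float,st['eef_pos'])),'ee_rot':list(map(float,st['ee_rot']))},open('w3.json','w'))
cv2.imwrite('pics/w3c.png',cv2.resize(cv2.imread('pics/w3.png')[40:320,200:480],None,fx=2.14,fy=2.14,interpolation=cv2.INTER_CUBIC))
E
```

```text
6.25 [533.86865449  -8.35919308 268.62407279] [-1.38630646e-04  9.91202828e-01  1.32349993e-01 -6.43109466e-04] [-1.07455079  0.82986069 -1.37868492]
```

View pics/w3c.png

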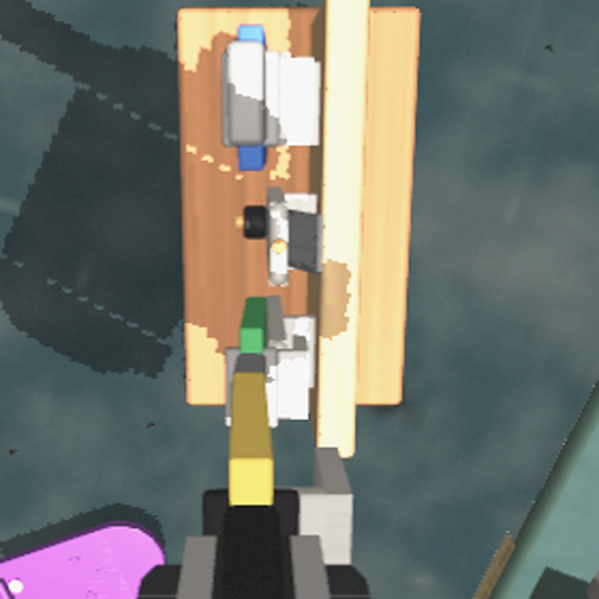

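```bash
python3 - <<'E'
from h import *; import json
s3=json.load(open('w3.json')); s0={'eef_pos':[524.73,.04,230.74],'ee_rot':[0,1,0,-.001]}
P=lambda x,y:(x/2.14+200,y/2.14+40)
def tool(X):
    q=s3['ee_rot'];R=Rn.from_quat([q[1],q[2],q[3],q[0]]).as_matrix(); return np.round(R.T@(np.array(X)-s3['eef_pos']),1)
print('pin tri',*tri([ray('wrist',(328.8,173.9),s0),ray('wrist',P(279,246),s3)]))
for z in(98,110,122): print(z,'pin',tool(onz('wrist',P(279,246),z,s3)),'lip far/near',tool(onz('wrist',P(279,195),z,s3)),tool(onz('wrist',P(279,285),z,s3)))
for y in(100,230,400): print('board',tool(onz('wrist',P(327-10*y/450,y),95,s3)))
print('blue tab top',tool(onz('wrist',P(246,93),162,s3)),'corners',[tool(onz('wrist',P(*c),162,s3)) for c in((228,42),(266,42),(226,145),(264,145))])
print('foot z12',[tool(onz('wrist',P(*c),12,s3)) for c in((178,9),(420,9),(187,405),(402,405))])
print('gap est',tool([532.36,32.96,110]))
E
```

```text
pin tri [531.79970473  33.13383095 110.537336  ] [0.15651241973438568, 0.15651241973427243]
98 pin [  9.6 -38.9 170.6] lip far/near [  9.4 -56.  170.6] [  9.7 -25.4 170.6]
110 pin [  9.2 -40.3 158.6] lip far/near [  9.1 -56.8 158.6] [  9.3 -27.4 158.6]
122 pin [  8.8 -41.8 146.6] lip far/near [  8.7 -57.6 146.6] [  9.  -29.3 146.6]
board [ 24.4 -86.4 173.6]
board [ 24.5 -44.  173.6]
board [ 24.5  17.4 173.6]
blue tab top [ -1.3 -86.  106.7] corners [array([ -5.9, -98.3, 106.7]), array([  3.8, -98.3, 106.7]), array([ -6.7, -73.1, 106.7]), array([  3.4, -73.1, 106.7])]
foot z12 [array([ -29.8, -123.8,  256.7]), array([  68.5, -123.7,  256.6]), array([-29.8,  44.4, 256.6]), array([ 69.8,  44.3, 256.5])]
gap est [  9.6 -40.2 158.6]
```

```bash
python3 - <<'E'
from h import *; import json
s3=json.load(open('w3.json')); s0={'eef_pos':[524.73,.04,230.74],'ee_rot':[0,1,0,-.001]}
P=lambda x,y:(x/2.14+200,y/2.14+40)
q=s3['ee_rot'];R=Rn.from_quat([q[1],q[2],q[3],q[0]]).as_matrix()
r0=ray('wrist',(313.6,159.2),s0); r3=ray('wrist',P(255,222),s3); o,v=r3
print(tri([r0,r3]))
for z in(20,30,40,50,60,80): 
    X=o+v*(z-o[2])/v[2]; print(z,np.round(R.T@(X-s3['eef_pos']),1),np.round(proj('scene',X),1),np.round(proj('side',X),1))
i=cv2.imread('pics/scene0.png')[190:300,240:350]; j=cv2.imread('pics/side0.png')[210:345,260:345]
cv2.imwrite('pics/c4.png',np.hstack([cv2.resize(i,(500,500),interpolation=2),cv2.resize(j,(300,500),interpolation=2)]))
E
```

```text
(array([522.56273443,  34.98323016,  60.95808573]), [1.3595544794570251, 1.3595544794571301])
20 [  1.6 -39.7 248.6] [290.5 273.3] [309.3 303.6]
30 [  1.5 -40.6 238.6] [289.9 268.4] [309.5 299. ]
40 [  1.5 -41.6 228.6] [289.3 263.4] [309.7 294.5]
50 [  1.5 -42.5 218.6] [288.6 258.5] [310.  289.9]
60 [  1.4 -43.4 208.6] [288.  253.5] [310.2 285.2]
80 [  1.4 -45.3 188.6] [286.7 243.4] [310.7 275.7]
```

View pics/c4.png

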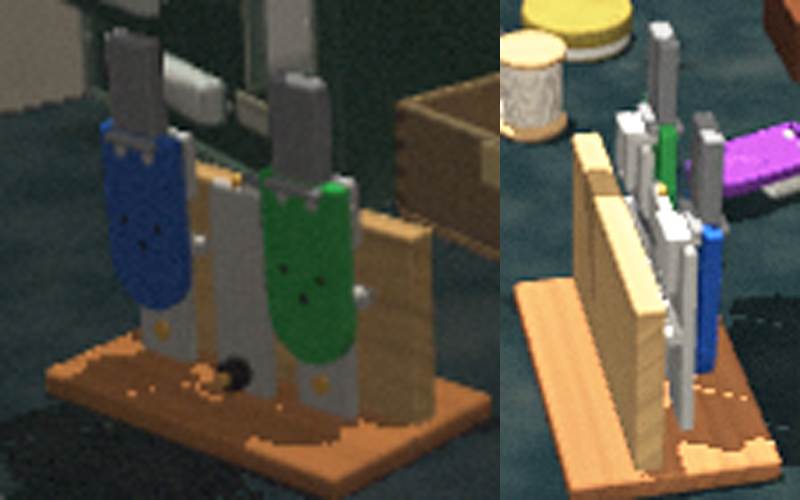

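The clamp knob sits low (z about 20), clear of the plate. Move over the gap and descend to just above the bracket.

play_rows --motion '[[[0.7, -10, 0], [0, 0, 0]], [[0, -15, 0], [0, 0, 0]], [[0, -10, 0], [0, 0, 0]], [[0, -5, 0], [0, 0, 0]], [[0, 0, 0], [0, 0, 0]], [[0, 0, 0], [0, 0, 0]], [[0, 0, 0], [0, 0, 0]]]'

```text
time_s: 6.88
eef_pos: [524.4, 30.6, 269.3]
ee_rot: [0.0, 0.991, 0.133, -0.0]
force: [-0.0, 0.5, -1.5]
grip_width: 0.112
```

play_rows --motion '[[[0, 0, 10], [0, 0, 0]], [[0, 0, 15], [0, 0, 0]], [[0, 0, 15], [0, 0, 0]], [[0, 0, 15], [0, 0, 0]], [[0, 0, 15], [0, 0, 0]], [[0, 0, 15], [0, 0, 0]], [[0, 0, 10], [0, 0, 0]], [[0, 0, 5], [0, 0, 0]], [[0, 0, 0], [0, 0, 0]], [[0, 0, 0], [0, 0, 0]], [[0, 0, 0], [0, 0, 0]]]'

```text
time_s: 7.8
eef_pos: [524.7, 30.8, 170.0]
ee_rot: [0.0, 0.991, 0.133, 0.001]
force: [0.0, 0.6, -1.3]
grip_width: 0.111
```

```bash
python3 - <<'E'
from h import *; import json
st=ctrl.sense(); print(st['time_s'],st['eef_pos'],st['ee_rot'],st['force'])
rk=np.array([546.83,36.91]); a=np.radians(15.2); d=np.array(st['eef_pos'])[:2]-rk
print('TCP in rack', d@[np.cos(a),np.sin(a)], d@[-np.sin(a),np.cos(a)])
im=ctrl.capture('wrist'); save(im,'w4'); save(ctrl.capture('side'),'d4'); save(ctrl.capture('scene'),'s4')
i=cv2.imread('pics/w4.png')[120:400,180:460]; k=cv2.imread('pics/s4.png')[170:300,240:350]; j=cv2.imread('pics/d4.png')[190:320,265:345]
cv2.imwrite('pics/c5.png',np.hstack([cv2.resize(i,(450,450),interpolation=2),np.vstack([cv2.resize(k,(250,295),interpolation=2),cv2.resize(j,(250,305),interpolation=2)])[:450] if 0 else np.vstack([cv2.resize(k,(300,225),interpolation=2),cv2.resize(j,(300,225),interpolation=2)])]))
E
```

```text
7.8 [524.66351749  30.80790917 170.03394675] [2.22727279e-04 9.91104684e-01 1.33082647e-01 6.81782602e-04] [ 0.04473847  0.58480138 -1.25552445]
TCP in rack -22.990923426460512 -0.07680646389066065
```

View pics/c5.png

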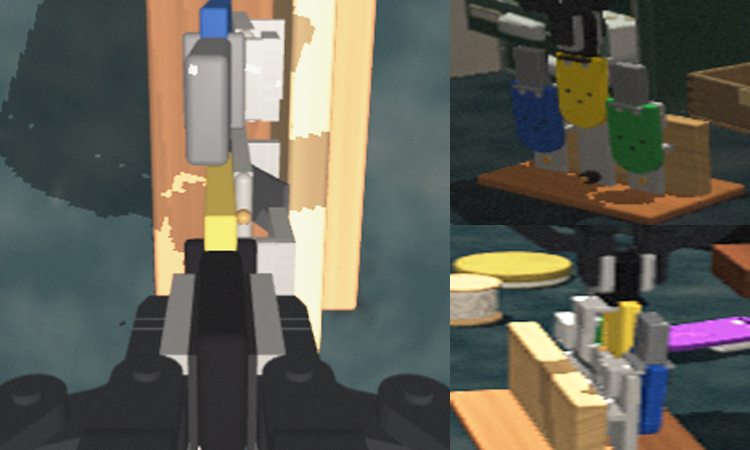

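Hook against pin shows about 1 mm too far in +x, so I shift by -1. Then I descend in short chunks, watching force.

play_rows --motion '[[[-1, 0, 2], [0, 0, 0]], [[0, 0, 3], [0, 0, 0]], [[0, 0, 3], [0, 0, 0]], [[0, 0, 2], [0, 0, 0]], [[0, 0, 0], [0, 0, 0]], [[0, 0, 0], [0, 0, 0]]]'

```text
time_s: 8.45
eef_pos: [523.3, 30.7, 159.1]
ee_rot: [-0.0, 0.991, 0.133, -0.0]
force: [-0.2, 0.1, -0.7]
grip_width: 0.108
```

play_rows --motion '[[[0, 0, 2], [0, 0, 0]], [[0, 0, 2], [0, 0, 0]], [[0, 0, 1], [0, 0, 0]], [[0, 0, 0], [0, 0, 0]], [[0, 0, 0], [0, 0, 0]]]'

```text
time_s: 8.87
eef_pos: [523.3, 30.7, 154.2]
ee_rot: [-0.0, 0.991, 0.133, -0.0]
force: [0.1, 0.1, -1.2]
grip_width: 0.107
```

play_rows --motion '[[[0, 0, 1], [0, 0, 0]], [[0, 0, 1], [0, 0, 0]], [[0, 0, 1], [0, 0, 0]], [[0, 0, 0], [0, 0, 0]], [[0, 0, 0], [0, 0, 0]]]'

```text
time_s: 9.28
eef_pos: [523.3, 30.7, 151.3]
ee_rot: [0.0, 0.991, 0.133, -0.0]
force: [0.3, -0.8, -1.6]
grip_width: 0.105
```

play_rows --motion '[[[0, 0, 1], [0, 0, 0]], [[0, 0, 1], [0, 0, 0]], [[0, 0, 1], [0, 0, 0]], [[0, 0, 0], [0, 0, 0]], [[0, 0, 0], [0, 0, 0]]]'

```text
time_s: 9.7
eef_pos: [523.3, 30.7, 148.2]
ee_rot: [-0.0, 0.991, 0.133, -0.0]
force: [-0.3, -0.0, -1.3]
grip_width: 0.107
```

play_rows --motion '[[[0, 0, 1], [0, 0, 0]], [[0, 0, 1], [0, 0, 0]], [[0, 0, 1], [0, 0, 0]], [[0, 0, 0], [0, 0, 0]], [[0, 0, 0], [0, 0, 0]]]'

```text
time_s: 10.12
eef_pos: [523.3, 30.7, 145.2]
ee_rot: [-0.0, 0.991, 0.133, -0.0]
force: [0.5, 0.4, -2.6]
grip_width: 0.108
```

play_rows --motion '[[[0, 0, 1], [0, 0, 0]], [[0, 0, 1], [0, 0, 0]], [[0, 0, 1], [0, 0, 0]], [[0, 0, 0], [0, 0, 0]], [[0, 0, 0], [0, 0, 0]]]'

```text
time_s: 10.53
eef_pos: [523.3, 30.7, 142.2]
ee_rot: [-0.0, 0.991, 0.133, -0.0]
force: [0.0, 0.0, -1.5]
grip_width: 0.111
```

play_rows --motion '[[[0, 0, 1], [0, 0, 0]], [[0, 0, 1], [0, 0, 0]], [[0, 0, 0], [0, 0, 0]], [[0, 0, 0], [0, 0, 0]]]'

```text
time_s: 10.87
eef_pos: [523.3, 30.7, 140.2]
ee_rot: [-0.0, 0.991, 0.133, -0.0]
force: [0.4, -0.4, -1.5]
grip_width: 0.114
```

play_rows --motion '[[[0, 0, 1], [0, 0, 0]], [[0, 0, 1], [0, 0, 0]], [[0, 0, 1], [0, 0, 0]], [[0, 0, 0], [0, 0, 0]], [[0, 0, 0], [0, 0, 0]]]'

```text
time_s: 11.28
eef_pos: [523.3, 30.7, 137.2]
ee_rot: [-0.0, 0.991, 0.133, -0.0]
force: [0.6, -0.0, -2.1]
grip_width: 0.106
```

play_rows --motion '[[[0, 0, 1], [0, 0, 0]], [[0, 0, 1], [0, 0, 0]], [[0, 0, 1], [0, 0, 0]], [[0, 0, 0], [0, 0, 0]], [[0, 0, 0], [0, 0, 0]]]'

```text
time_s: 11.7
eef_pos: [523.1, 30.6, 134.2]
ee_rot: [0.0, 0.991, 0.133, -0.0]
force: [-2.0, -0.9, -0.4]
grip_width: 0.111
```

play_rows --motion '[[[0, 0, 1], [0, 0, 0]], [[0, 0, 1], [0, 0, 0]], [[0, 0, 0], [0, 0, 0]], [[0, 0, 0], [0, 0, 0]]]'

```text
time_s: 12.03
eef_pos: [523.2, 30.7, 132.2]
ee_rot: [0.0, 0.991, 0.133, -0.0]
force: [-2.3, -1.7, 1.3]
grip_width: 0.106
```

play_rows --motion '[[[0, 0, 1], [0, 0, 0]], [[0, 0, 1], [0, 0, 0]], [[0, 0, 0], [0, 0, 0]], [[0, 0, 0], [0, 0, 0]]]'

```text
time_s: 12.37
eef_pos: [523.2, 30.7, 130.2]
ee_rot: [-0.0, 0.991, 0.133, -0.0]
force: [-2.8, -1.4, 1.7]
grip_width: 0.107
```

play_rows --motion '[[[0, 0, 1], [0, 0, 0]], [[0, 0, 1], [0, 0, 0]], [[0, 0, 0], [0, 0, 0]], [[0, 0, 0], [0, 0, 0]]]'

```text
time_s: 12.7
eef_pos: [523.2, 30.6, 128.2]
ee_rot: [0.0, 0.991, 0.133, -0.0]
force: [-4.1, -0.5, 3.1]
grip_width: 0.107
```

play_rows --motion '[[[0, 0, 1], [0, 0, 0]], [[0, 0, 1], [0, 0, 0]], [[0, 0, 0], [0, 0, 0]], [[0, 0, 0], [0, 0, 0]]]'

```text
time_s: 13.03
eef_pos: [523.2, 30.6, 126.2]
ee_rot: [0.0, 0.991, 0.133, -0.0]
force: [-3.8, -2.1, 3.7]
grip_width: 0.11
```

play_rows --motion '[[[0, 0, 1], [0, 0, 0]], [[0, 0, 0], [0, 0, 0]], [[0, 0, 0], [0, 0, 0]]]'

```text
time_s: 13.28
eef_pos: [523.2, 30.6, 125.2]
ee_rot: [0.0, 0.991, 0.133, -0.0]
force: [-3.3, -1.8, 4.5]
grip_width: 0.109
```

play_rows --motion '[[[0, 0, 1], [0, 0, 0]], [[0, 0, 0], [0, 0, 0]], [[0, 0, 0], [0, 0, 0]]]'

```text
time_s: 13.53
eef_pos: [523.2, 30.6, 124.3]
ee_rot: [0.0, 0.991, 0.133, -0.0]
force: [-3.8, -1.7, 4.7]
grip_width: 0.109
```

play_rows --motion '[[[0, 0, 0.5], [0, 0, 0]], [[0, 0, 0.5], [0, 0, 0]], [[0, 0, 0], [0, 0, 0]], [[0, 0, 0], [0, 0, 0]]]'

```text
time_s: 13.87
eef_pos: [523.3, 30.7, 123.4]
ee_rot: [0.0, 0.991, 0.133, 0.0]
force: [-5.2, -1.4, 5.3]
grip_width: 0.108
```

play_rows --motion '[[[0, 0, 0.5], [0, 0, 0]], [[0, 0, 0], [0, 0, 0]], [[0, 0, 0], [0, 0, 0]]]'

```text
time_s: 14.12
eef_pos: [523.3, 30.7, 123.0]
ee_rot: [0.0, 0.991, 0.133, 0.0]
force: [-4.1, -2.1, 7.5]
grip_width: 0.109
```

play_rows --motion '[[[0, 0, 0.5], [0, 0, 0]], [[0, 0, 0], [0, 0, 0]], [[0, 0, 0], [0, 0, 0]]]'

```text
time_s: 14.37
eef_pos: [523.4, 30.7, 122.9]
ee_rot: [0.0, 0.991, 0.133, 0.0]
force: [-5.8, -0.8, 10.0]
grip_width: 0.11
```

play_rows --motion '[[[0, 0, 0.5], [0, 0, 0]], [[0, 0, 0], [0, 0, 0]], [[0, 0, 0], [0, 0, 0]]]'

```text
time_s: 14.62
eef_pos: [523.4, 30.6, 122.8]
ee_rot: [0.0, 0.991, 0.133, 0.0]
force: [-7.4, -0.7, 14.7]
grip_width: 0.107
```

Hard stop felt at TCP z 122.9: about 10 N per mm of command with hardly any travel, and about 13 mm after the clip engaged. I relax the preload slightly, then release and rise.

play_rows --motion '[[[0, 0, -0.5], [0, 0, 0]], [[0, 0, -0.3], [0, 0, 0]], [[0, 0, 0], [0, 0, 0]], [[0, 0, 0], [0, 0, 0]]]'

```text
time_s: 14.95
eef_pos: [523.4, 30.7, 122.9]
ee_rot: [0.0, 0.991, 0.133, 0.0]
force: [-4.8, -1.1, 6.7]
grip_width: 0.106
```

play_rows --motion '[[[0, 0, 0], [0, 0, 0]], [[0, 0, 0], [0, 0, 0]], [[0, 0, 0], [0, 0, 0]], [[0, 0, 0], [0, 0, 0]], [[0, 0, 0], [0, 0, 0]], [[0, 0, 0], [0, 0, 0]]]' --fingers 45

```text
time_s: 15.45
eef_pos: [523.4, 30.7, 122.5]
ee_rot: [-0.0, 0.991, 0.133, 0.0]
force: [0.4, -0.7, -0.1]
grip_width: 0.526
```

play_rows --motion '[[[0, 0, -5], [0, 0, 0]], [[0, 0, -10], [0, 0, 0]], [[0, 0, -20], [0, 0, 0]], [[0, 0, -30], [0, 0, 0]], [[0, 0, -30], [0, 0, 0]], [[0, 0, -30], [0, 0, 0]], [[0, 0, -20], [0, 0, 0]], [[0, 0, 0], [0, 0, 0]], [[0, 0, 0], [0, 0, 0]]]'

```text
time_s: 16.2
eef_pos: [523.5, 30.7, 269.0]
ee_rot: [0.0, 0.991, 0.133, 0.001]
force: [-0.1, -0.8, -1.2]
grip_width: 0.527
```

```bash
python3 - <<'E'
from h import *
st=ctrl.sense(); print(st['time_s'],st['eef_pos'],st['force'])
im=ctrl.capture('wrist'); save(im,'w6'); save(ctrl.capture('side'),'d6'); save(ctrl.capture('scene'),'s6')
a=np.radians(15.2)
for x,y,z in((-24,0,156.5),(-24,46,162),(-24,-46,162)):
    X=[546.83+np.cos(a)*x-np.sin(a)*y,36.91+np.sin(a)*x+np.cos(a)*y,z]; print('tab top expected',np.round(proj('wrist',X,st),1), np.round(proj('side',X),1))
i=cv2.imread('pics/w6.png')[60:340,180:460]; k=cv2.imread('pics/s6.png')[190:300,240:350]; j=cv2.imread('pics/d6.png')[210:345,260:345]
cv2.imwrite('pics/c6.png',np.hstack([cv2.resize(i,(480,480),interpolation=2),np.vstack([cv2.resize(k,(310,270),interpolation=2),cv2.resize(j,(310,330),interpolation=2)])[:480]]))
E
```

```text
16.2 [523.51244532  30.67108939 268.9784352 ] [-0.0782221  -0.79939171 -1.19309871]
tab top expected [317.1 228. ] [311.2 233.8]
tab top expected [317.3 155.8] [317.8 243.9]
tab top expected [317.1 297.9] [305.3 218.8]
```

View pics/c6.png

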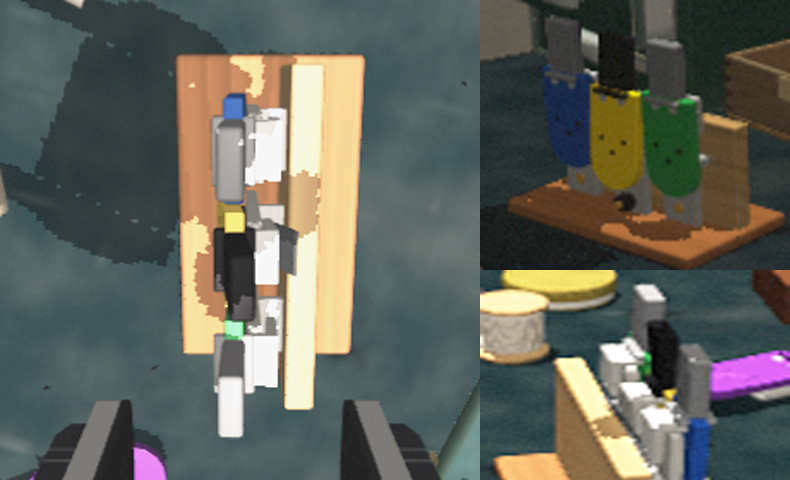

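The yellow pattern hangs in the gap, and both neighbours sit at their expected pixels. I'll do a quick colour-centroid check on the neighbours, tin and spool, then hand in.

```bash
python3 - <<'E'
from h import *
for n,lo,hi,box in (('blue',(105,120,40),(130,255,255),(190,290,240,350)),('green',(50,120,40),(75,255,255),(215,290,240,350)),('tin',(22,100,60),(34,255,255),(320,370,430,500))):
    r=[]
    for f in('scene0','s6'):
        y0,y1,x0,x1=box; m=cv2.inRange(cv2.cvtColor(cv2.imread(f'pics/{f}.png')[y0:y1,x0:x1],cv2.COLOR_BGR2HSV),lo,hi); M=cv2.moments(m,True); r.append((round(M['m10']/M['m00'],1),round(M['m01']/M['m00'],1),int(M['m00'])))
    print(n,r)
print(ctrl.finish_job())
E
```

```text
blue [(32.0, 48.4, 580), (31.1, 48.0, 503)]
green [(67.7, 34.6, 633), (67.7, 34.5, 630)]
tin [(32.7, 23.1, 1203), (32.7, 23.0, 1201)]
the job is handed in; nothing more can be done
None
```

The yellow pattern is hanging on the middle bracket and the job is handed in; I got no verdict back. I gripped it by its tab, lifted it clear of the stand, lowered it into the gap and pressed it home.

- **Press:** the clip engaged at about TCP z 136 mm. The press then grew steadily to about 6 N, and a hard stop came at 122.9 mm. I pressed to about 15–16 N, eased off, let go and rose clear, finishing at about 16 s of the 53 s.
- **Final pictures:** the pattern hangs upright in the gap. Its tab top sits about 2.5 mm further back than expected, a slight lean or play within the limits.
- **Neighbours, tin and spool:** in the scene picture, the colour centres of the green neighbour and the tin moved by about 0.1 px. The blue one moved by about 1 px, mostly because part of it is now hidden. I did not measure the spool, but nothing came near it.
- **Brass pin:** it is hidden under the hook, so I could not see it. That it is flush is inferred from the hard stop and the roughly 13 mm of clip travel.

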